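# Seat a round bar against the hidden end stop of a V-groove fixture

## Task

Lay the loose aluminium bar in the V-groove of the marking fixture, clear of the hood, then push it along the groove under the hood until its end has run onto the solid end stop hidden inside, and lean on it there for a moment with a steady push of about 10 N, gently: more than 25 N would knock the stop out of adjustment. Leave the bar lying in the groove with its end still against the stop, let go of it, and do not disturb the tape measure, the tin or the pipe elbow nearby.

Things in the scene. Friction and masses are not known exactly. Their poses are not given: they have to be found in the camera images.
- bar_center (a point): Centre of the loose bar: plain round aluminium bar, 32 mm diameter, 160 mm long, about 0.35 kg, lying on the bench at the start (centre 16 mm above it). The x axis runs along the bar (both ends alike); y and z turn as it rolls.
- bar: The same round bar; its origin and axes are those of bar_center.
- fixture: Marking fixture, fixed to the bench, placed anew each time: base plate 330 x 90 x 8 mm with a V-groove of 20 mm steel angle, open side up, along its middle from x = -155 to +150 mm. Origin: middle of the plate's underside; x along the groove towards the stop, z up. The V's upper edges are 13 mm either side of the middle, 51 mm above the bench: a bar in it can be gripped with the fingers astride.
- groove (a point): Point above the middle of the fixture (fixture x = 0), 60 mm above the bench, on the line where the axis of the bar lies when it rests in the groove; axes as the fixture's (x towards the stop).
- hood_mouth (a point): Point on the same line in the open mouth of the grey sheet hood, 60 mm above the bench; axes as the fixture's. The hood covers the groove from here (fixture x = 84 mm) to x = 156 mm; inside it is 46 mm wide, its top is 87 mm above the bench; nothing else stands above the groove.
- stop: End stop: steel bracket closing the hood's far end. This pose is the bracket's (origin and axes as the fixture's). Its screw reaches back to a solid 20 mm pad on the bar's line, hidden by the hood and set anew each time: face anywhere from fixture x = 105 to 140 mm. A sprung pin 3 mm proud of the pad yields under 1 N. The bar slides in the groove with 2 to 5 N of friction.
- tape_measure: Bystander: tape measure, 68 x 82 x 42 mm, origin in its underside.
- nozzle_tin: Bystander: round tin with a yellow lid, 65 mm diameter, 48 mm high, origin in its underside.
- elbow: Bystander: light pipe elbow, 52 x 52 x 26 mm, origin in its underside.

How it is judged:
By the outcome, as a careful person would: the job done as asked, in the order asked, and still so for the second after the job is handed in, with the robot touching nothing.
It also fails if it takes over 61 s, if anything falls off the work surface, if the arm or the gripper's body presses on something with over 40 N, if the wrist force passes 120 N, or if a joint passes its speed limit or range.

## Robot

A 7-joint arm with a two-finger parallel gripper is mounted at the origin on the work surface; the furniture and walls round the work are solid. World frame = base frame: x ahead of the robot, y to its left, z up, the work surface at z = 0. Lengths are in m, angles in rad, forces in N, time in s.
With the tool pointing down it reaches from about 0.425 to 0.875 m from the base axis. Payload 4.7 kg.
Tool frame: the origin (TCP) lies at the very end of the fingers, on their centre line; the grasp point (between the pads) lies behind it (ctrl.tcp_to_grasp is the y of the grasp point in the tool frame, in m); y points along the fingers, x is the direction in which the jaws open and shut, and the axes are right-handed (so a half turn about y gives the same grasp; the last joint's range is limited). The gripper opens to 87 mm and grips with 3 to 60 N. Pads are 19 mm wide; open, the fingers measure 117 mm over their backs; the gripper's body (75 mm by 190 mm) begins 51 mm behind the grasp point.
Start: joints at [-1.219, 0.321, -0.07, 1.45, 0.023, 1.371, -0.057], TCP at [0.215, 0.613, 0.223] pointing down, gripper open.
Joint ranges: [-2.86, 2.86], [-0.3, 2.09], [-1.38, 1.24], [0.06, 2.45], [-1.56, 4.7], [0.09, 2.05], [-2.69, 2.69]. Speed limits (rad/s): [2.57, 2.57, 3.14, 3.14, 3.14, 3.14, 3.14].

## Interface

Orientations are given as a rotation vector (axis times angle).
In Python, from bench import ctrl, get_image, workorder gives the robot as it stands.
- The arm moves only by the tool drive_tool, never from a script. Its argument "increments" is text: rows parted by semicolons, each of 5 numbers parted by spaces: the shift along the tool's x, y, z in mm, then the turn about the tool's y in degrees, then the closure in counts, from 0 (fully open) to 255 (shut). In form: tx ty tz yaw fingers; .... A call has 1 to 20 rows; each row shifts and turns the commanded pose from where the row before left it, along the tool's axes as they then stand; what a row does not reach is not made up. A row lasts 1/8 s, in which the tool goes at most 62.5 mm and 10.7 degrees, less where a joint would pass 70% of its speed; a pose out of reach is approached as far as the arm can. A call is refused whole if a number of a shift passes 62.5 or a number of a turn 10.7, either way. A call with a gripper value outside its range is refused whole. The fingers move at their own pace and stop on an object; "squeeze" is the grip in N (left out, the last holds). Time passes only in rows, so rows that do not move let the fingers close. It gives the time, the measured TCP pose, the force and the opening at its end, in the units of the state.
- ctrl.get_state(): the state, without advancing time (a new reading comes with each control period).
- get_image(name): name is "side" or "top"; returns a dict with "img" (400x640x3 uint8, red, green, blue), "mtx" (3x3 intrinsics, pixels), "camera_from_world" (4x4, takes a point from world to camera coordinates). Camera axes: x right, y up, looking along -z (the intrinsics and any distortion apply to the point x, -y, -z); pixel columns grow to the right and rows downward; lengths in m; the calibration is good to about 2 mm. A picture is of the moment at which its call begins. There is no depth.
- workorder.close_job(): hands the job in, once; it reports no verdict.
The state is a dict: "time": time; "joint_positions": joint angles; "qd": joint speeds; "joint_torque": joint torques, N m; "position": TCP position; "tool_rot": TCP orientation; "ft_force": force on the tool from outside, world axes, zero at the start; "torque": the same for the moment, N m; "grip_width": opening from 0.0 (shut) to 1.0 (fully open).
Only numpy, scipy, OpenCV 4.12 (cv2) and the standard library are available. Lean on these libraries where they do the work, as an engineer would, in place of code of your own. Each camera call takes 0.05 s, during which the arm holds its last target.

## Working session

There is one attempt and no reset: what is moved stays moved. The work goes in short steps, Python scripts to look and compute and a tool call to move; the robot and the scene stay as the last step left them, time stands still between calls to the robot, and variables do not carry over. Pictures are saved under pics/ and viewed, and the job is handed in when it is done.

Besides the shell and the picture viewer there is one more tool, called after "Request:" by a JSON object that holds its "op" and its "data", one argument or row to a line. drive_tool: Moves the arm, as the interface text tells. Its arguments: {"type":"object","properties":{"increments":{"type":"string"},"squeeze":{"type":"number"}},"required":["increments"]}

```bash
mkdir -p pics; ls; python3 - <<'E'
from bench import ctrl,get_image
import cv2,numpy as np
np.set_printoptions(precision=4,suppress=True)
print(ctrl.get_state(), ctrl.tcp_to_grasp)
for n in ("side","top"):
    d=get_image(n); cv2.imwrite(f"pics/{n}0.png",d["img"][:,:,::-1]); print(n,d["mtx"],d["camera_from_world"],[k for k in d])
    np.savez(f"{n}0.npz",**d)
E
```

```text
pics
{'time': 0.0, 'joint_positions': array([-1.2189,  0.3218, -0.0701,  1.4517,  0.0226,  1.3708, -0.0569]), 'qd': array([ 0.    ,  0.0002, -0.    ,  0.0014, -0.001 ,  0.    , -0.0004]), 'joint_torque': array([  0.0006, -49.1301,  -0.4036, -31.2523,  -0.0638,   0.0438,
         0.0002]), 'position': array([0.2153, 0.6127, 0.2215]), 'tool_rot': array([-1.3515, -0.9558,  0.9583]), 'ft_force': array([0.6128, 0.4216, 0.0617]), 'torque': array([ 0.0038,  0.0503, -0.0386]), 'grip_width': 1.0015340506589119} -0.0187
side [[429.9917   0.     319.4098]
 [  0.     429.9917 205.6542]
 [  0.       0.       1.    ]] [[ 0.9529 -0.3031  0.0042 -0.5323]
 [ 0.1689  0.5422  0.8231 -0.0905]
 [-0.2518 -0.7837  0.5679 -0.9716]
 [ 0.      0.      0.      1.    ]] ['img', 'mtx', 'camera_from_world']
top [[497.78     0.     321.2094]
 [  0.     497.78   194.4685]
 [  0.       0.       1.    ]] [[ 0.0014 -1.     -0.0074 -0.1018]
 [ 0.9945  0.0006  0.1044 -0.5075]
 [-0.1044 -0.0075  0.9945 -0.9862]
 [ 0.      0.      0.      1.    ]] ['img', 'mtx', 'camera_from_world']
```

View pics/side0.png

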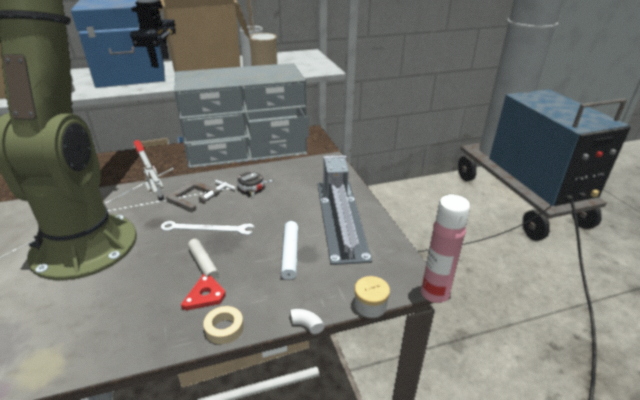

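View pics/top0.png

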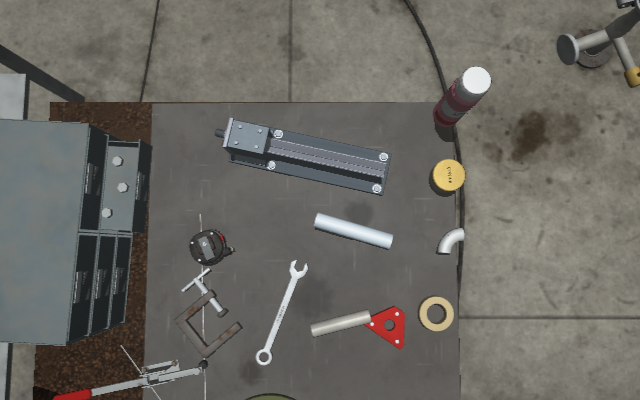

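The side view shows the bar at about (290,250) and the fixture at (345,220), with the hood at the far end. The top view shows the bar at (353,231), the fixture at (310,155) with the hood at its left end (+y), the tape at (210,246), the tin at (448,177) and the elbow at (452,241).

```bash
cat > h.py <<'E'
import numpy as np,cv2
np.set_printoptions(precision=4,suppress=True)
def ray(d,u,v):
    M=np.array(d["camera_from_world"]);R=M[:3,:3];t=M[:3,3];K=np.array(d["mtx"])
    c=np.linalg.inv(K)@[u,v,1]; c=np.array([c[0],-c[1],-c[2]])
    return -R.T@t, R.T@c
def onz(d,u,v,z):
    o,r=ray(d,u,v); return o+r*(z-o[2])/r[2]
def proj(d,p):
    M=np.array(d["camera_from_world"]);c=M[:3,:3]@np.array(p)+M[:3,3];q=np.array(d["mtx"])@[c[0],-c[1],-c[2]];return q[:2]/q[2]
E
python3 - <<'E'
from h import *
t=np.load("top0.npz");s=np.load("side0.npz")
for n,d,(x0,y0,x1,y1),f in (("top",t,(200,90,420,270),3.6),("side",s,(260,140,420,330),3)):
    im=d["img"][y0:y1,x0:x1,::-1]; cv2.imwrite(f"pics/{n}crop.png",cv2.resize(im,None,fx=f,fy=f,interpolation=cv2.INTER_CUBIC))
for n,d,(x0,y0,x1,y1) in (("top",t,(300,200,405,260)),("side",s,(275,215,303,285))):
    g=cv2.cvtColor(d["img"],cv2.COLOR_RGB2GRAY);m=np.zeros_like(g);m[y0:y1,x0:x1]=(g[y0:y1,x0:x1]>125)*255
    cs,_=cv2.findContours(m,0,2);c=max(cs,key=cv2.contourArea);r=cv2.minAreaRect(c);print(n,r,cv2.contourArea(c)); b=cv2.boxPoints(r)
    print(b); print([onz(d,*p,0.016) for p in b]); print(onz(d,*r[0],0.016 if n=="side" else .02))
E
```

```text
top ((353.0238037109375, 230.10169982910156), (80.36161041259766, 14.63710880279541), 16.557069778442383) 1053.0
[[312.4235 225.6665]
 [316.5946 211.6363]
 [393.6241 234.5369]
 [389.453  248.5671]]
[array([ 0.4446, -0.0834,  0.016 ]), array([ 0.4733, -0.0918,  0.016 ]), array([ 0.4268, -0.2487,  0.016 ]), array([ 0.3984, -0.2398,  0.016 ])]
[ 0.4355 -0.1659  0.02  ]
side ((288.5, 249.5), (69.0, 27.0), 90.0) 1823.5
[[275. 215.]
 [302. 215.]
 [302. 284.]
 [275. 284.]]
[array([ 0.4343, -0.0345,  0.016 ]), array([ 0.4969, -0.054 ,  0.016 ]), array([ 0.4335, -0.279 ,  0.016 ]), array([ 0.3824, -0.263 ,  0.016 ])]
[ 0.4338 -0.1691  0.016 ]
```

View pics/topcrop.png

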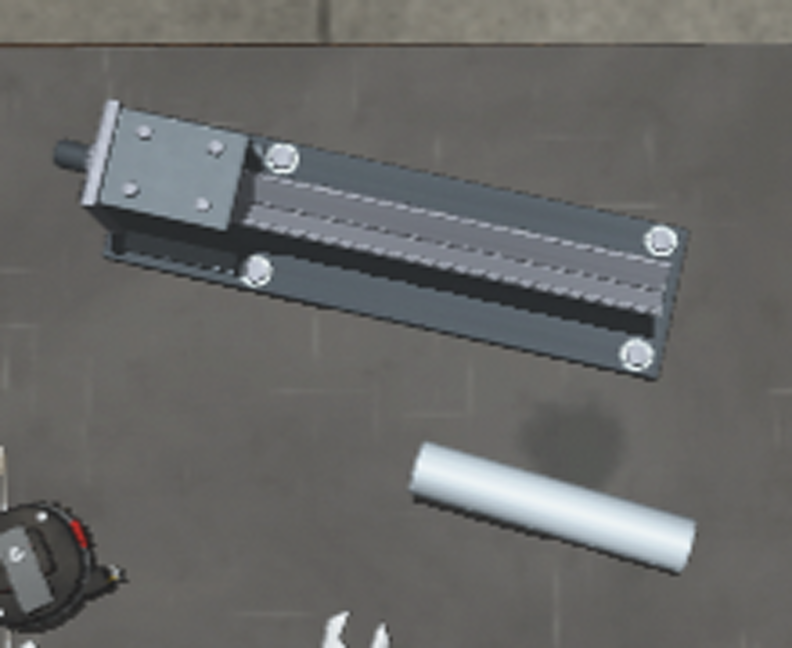

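View pics/sidecrop.png

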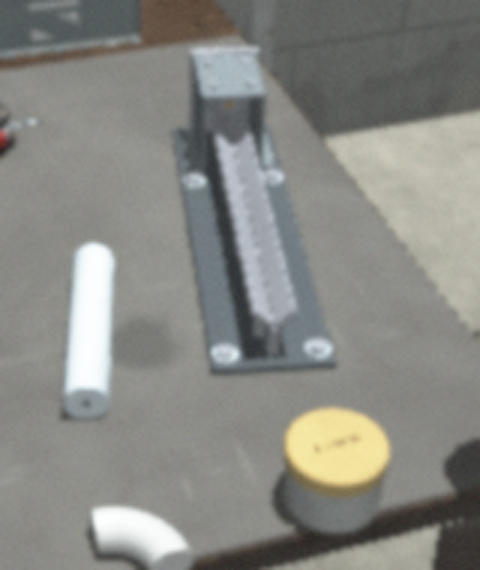

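The top crop shows the plate corners at about (690,230), (657,378) and (105,258), and the V's edges as the lines (262,178)-(668,265) and (245,225)-(658,312). The side crop agrees: the hood is at the far end and the groove is open towards the camera.

```bash
python3 - <<'E'
from h import *
t=np.load("top0.npz");s=np.load("side0.npz")
T=lambda a,b:(200+(a+.5)/3.6-.5,90+(b+.5)/3.6-.5)
S=lambda a,b:(260+(a+.5)/3-.5,140+(b+.5)/3-.5)
P=lambda l,z:np.array([onz(t,*T(*c),z) for c in l])
pl=P([(690,230),(657,378),(105,258)],.008);print("plate",pl,np.linalg.norm(pl[0]-pl[1]),np.linalg.norm(pl[2]-pl[1]))
print("center from diag",(pl[0]+pl[2])/2)
sc=P([(283,158),(661,240),(257,269),(637,353)],.012);print("screws",sc,sc.mean(0))
u=P([(262,178),(668,265)],.051);l=P([(245,225),(658,312)],.051)
hd=P([(248,140),(225,230),(117,106),(97,205)],.087)
bar=P([(427,442),(412,490),(695,525),(682,574)],.016)
A=lambda v:np.degrees(np.arctan2(v[1],v[0]))
print("u",u,A(u[0]-u[1]),"l",l,A(l[0]-l[1]));print("hood",hd,hd.mean(0),np.linalg.norm(hd[0]-hd[2]),A(hd[2]-hd[0]))
print("plate ang",A(pl[2]-pl[1]),A(sc[0]-sc[1]),A(sc[2]-sc[3]))
print("bar",bar,bar.mean(0),A(bar[0]-bar[2]),A(bar[1]-bar[3]))
q=lambda l,z:np.array([onz(s,*S(*c),z) for c in l])
ss=q([(195,181),(275,177),(226,354),(318,349)],.012);print("side screws",ss,ss.mean(0),A(ss[0]-ss[2]),A(ss[1]-ss[3]))
e=q([(85,403)],.016);print("side near bar end",e)
vs=q([(219,137),(270,319),(252,133),(296,308)],.051);print("side V",vs,A(vs[0]-vs[1]),A(vs[2]-vs[3]))
E
```

```text
plate [[ 0.5955 -0.2473  0.008 ]
 [ 0.5092 -0.2272  0.008 ]
 [ 0.579   0.0919  0.008 ]] 0.08855736735539846 0.3266140394737006
center from diag [ 0.5872 -0.0777  0.008 ]
screws [[ 0.6371 -0.0112  0.012 ]
 [ 0.5889 -0.2299  0.012 ]
 [ 0.5719  0.0031  0.012 ]
 [ 0.5232 -0.2154  0.012 ]] [ 0.5803 -0.1134  0.012 ]
u [[ 0.6168 -0.0033  0.051 ]
 [ 0.5677 -0.229   0.051 ]] 77.72587543732634 l [[ 0.5902  0.0058  0.051 ]
 [ 0.5414 -0.2232  0.051 ]] 77.97374878854238
hood [[0.6297 0.0006 0.087 ]
 [0.5806 0.0123 0.087 ]
 [0.6485 0.0716 0.087 ]
 [0.5942 0.0813 0.087 ]] [0.6132 0.0415 0.087 ] 0.07347915974130556 75.21153648758958
plate ang 77.66143838416073 77.55634642285123 77.43964599973233
bar [[ 0.4717 -0.0952  0.016 ]
 [ 0.4445 -0.0868  0.016 ]
 [ 0.4249 -0.2468  0.016 ]
 [ 0.3973 -0.2391  0.016 ]] [ 0.4346 -0.167   0.016 ] 72.81995807161219 72.8075049605463
side screws [[ 0.5719 -0.0025  0.012 ]
 [ 0.6397 -0.0172  0.012 ]
 [ 0.5235 -0.2204  0.012 ]
 [ 0.5885 -0.2351  0.012 ]] [ 0.5809 -0.1188  0.012 ] 77.48607556234631 76.79088091515119
side near bar end [[ 0.414  -0.2431  0.016 ]]
side V [[ 0.5936 -0.0002  0.051 ]
 [ 0.5492 -0.2365  0.051 ]
 [ 0.6225 -0.0024  0.051 ]
 [ 0.5709 -0.2308  0.051 ]] 79.36509602687315 77.269900090679
```

```bash
python3 - <<'E'
from h import *
from scipy.spatial.transform import Rotation as R
from bench import ctrl
t=np.load("top0.npz");s=np.load("side0.npz")
st=ctrl.get_state();print(R.from_rotvec(st["tool_rot"]).as_matrix(),[x for x in dir(ctrl) if x[0]!='_'])
for p in((190,165),(308,150)):print("drawer bottom",onz(s,*p,0))
o,d=ray(s,178,105);o2,d2=ray(s,308,98)
# height where the column above the bottom corner
b=onz(s,308,152,0)
for z in (.1,.15,.2,.25,.3):print(z,proj(s,[b[0],b[1],z]))
print("tape",onz(t,208,246,.02),"tin",onz(t,448,177,.048),"elbow",onz(t,452,241,.013))
print("drawer from top cam z.2", [onz(t,*p,.2) for p in((150,143),(105,125),(100,340))])
E
```

```text
[[ 0.3313 -0.0005 -0.9435]
 [ 0.9435 -0.0017  0.3313]
 [-0.0017 -1.     -0.0001]] ['MotionError', 'get_state', 'tcp_to_grasp']
drawer bottom [0.2535 0.3111 0.    ]
drawer bottom [0.6161 0.3002 0.    ]
0.1 [307.6374 122.2918]
0.15 [307.4438 106.4379]
0.2 [307.2414  89.8563]
0.25 [307.0295  72.4957]
0.3 [306.8074  54.2998]
tape [0.403  0.1282 0.02  ] tin [ 0.5405 -0.3541  0.048 ] elbow [ 0.4139 -0.3677  0.013 ]
drawer from top cam z.2 [array([0.5774, 0.1895, 0.2   ]), array([0.6088, 0.268 , 0.2   ]), array([0.2495, 0.2594, 0.2   ])]
```

Request:
{"op": "drive_tool", "data": {
  "increments": "0 -60 0 0 0; 0 -60 0 0 0; 0 -60 0 0 0; -8 0 -58 5.5 0; -8 0 -58 5.5 0; -8 0 -58 5.5 0; -8 0 -58 5.5 0; -8 0 -58 5.5 0; -8 0 -58 5.5 0; -8 0 -58 5.5 0; -8 0 -58 5.5 0; -8 0 -55 5.5 0; -8 0 -55 5.5 0; -8 0 -55 5.5 0; -8 0 -50 5.5 0; -8 0 -50 5.5 0"
}}

```text
time: 2.1
position: [0.5642, 0.0169, 0.402]
tool_rot: [-1.571, 0.015, -0.014]
ft_force: [0.3, -0.8, 0.6]
grip_width: 1.003
```

```bash
cat > go.py <<'E'
import sys
from h import *
from scipy.spatial.transform import Rotation as R
from bench import ctrl
def delta(x,y,z,yaw):
    st=ctrl.get_state();M=R.from_rotvec(st["tool_rot"]).as_matrix()
    w=np.degrees(np.arctan2(M[1,0],M[0,0])); e=(yaw-w+180)%360-180
    print("t",st["time"],"pos",st["position"],"yaw",w,"F",st["ft_force"],"grip",st["grip_width"],"ydir",M[:,1])
    d=np.array([x,y,z])-st["position"]
    a=M[:,0];print("tool shift mm",1000*M.T@d,"turn",-e,"shift in final-yaw frame",1000*np.array([np.cos(np.radians(yaw))*d[0]+np.sin(np.radians(yaw))*d[1],-d[2],np.dot(d[:2],[-np.sin(np.radians(yaw)),np.cos(np.radians(yaw))])]))
if __name__=="__main__": delta(*map(float,sys.argv[1:5]))
E
python3 go.py 0.436 -0.167 0.15 -17.2
```

```text
t 2.1 pos [0.5642 0.0169 0.402 ] yaw -1.06015781581777 F [ 0.3206 -0.802   0.605 ] grip 1.0027058837841099 ydir [-0.0008 -0.0002 -1.    ]
tool shift mm [-124.5859  252.0891 -186.1624] turn 16.139842184182214 shift in final-yaw frame [ -68.0916  251.9503 -213.5687]
```

Request:
{"op": "drive_tool", "data": {
  "increments": "0 0 0 8 0; 0 0 0 8.1 0; -17 60 -53 0 0; -17 60 -53 0 0; -17 60 -53 0 0; -17 60 -54 0 0; 0 0 0 0 0; 0 0 0 0 0"
}}

```text
time: 3.1
position: [0.468, -0.121, 0.2201]
tool_rot: [-1.558, 0.231, -0.233]
ft_force: [0.5, 0.7, 0.6]
grip_width: 0.997
```

```bash
python3 go.py 0.436 -0.167 0.004 -17.2; python3 - <<'E'
from bench import get_image
import cv2,numpy as np
for n in("side","top"):
    d=get_image(n);cv2.imwrite(f"pics/{n}1.png",d["img"][:,:,::-1]);np.savez(n+"1.npz",**d)
E
```

```text
t 3.1 pos [ 0.468  -0.121   0.2201] yaw -16.947065463802225 F [0.4786 0.6566 0.6136] grip 0.9969408096927115 ydir [ 0.0009  0.0005 -1.    ]
tool shift mm [-17.3265 216.0151 -53.5174] turn 0.2529345361977846 shift in final-yaw frame [-16.9352 216.0681 -53.4289]
```

View pics/side1.png

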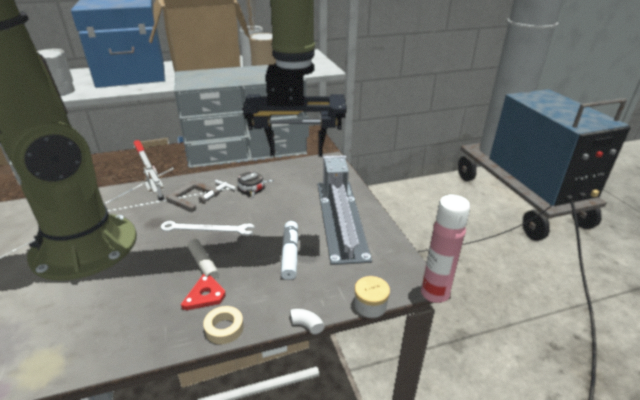

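View pics/top1.png

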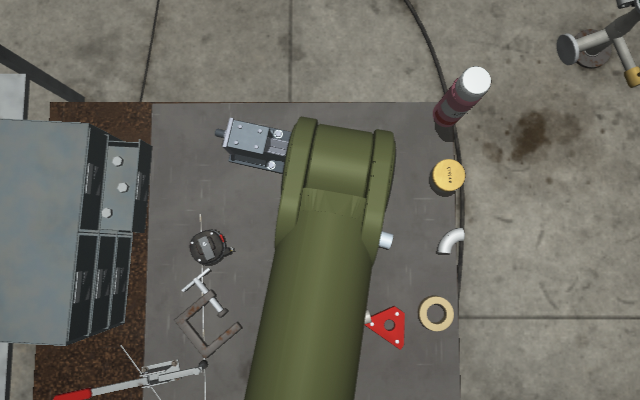

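The side view shows the open fingers above and beyond the bar. The top view of the bar is mostly hidden by the arm, with the bar's end visible at (386,240).

Request:
{"op": "drive_tool", "data": {
  "increments": "-8 30 -27 0.2 0; -9 40 -26 0 0; 0 40 0 0 0; 0 40 0 0 0; 0 0 0 0 0"
}}

```text
time: 3.82
position: [0.4346, -0.1662, 0.0682]
tool_rot: [-1.559, 0.238, -0.23]
ft_force: [0.5, -0.3, -0.4]
grip_width: 0.997
```

```bash
python3 go.py 0.436 -0.167 0.004 -17.2; python3 - <<'E'
from bench import get_image
import cv2,numpy as np
for n in("side",):
    d=get_image(n);cv2.imwrite(f"pics/{n}2.png",cv2.resize(d["img"][130:330,200:420,::-1],None,fx=3,fy=3));np.savez(n+"2.npz",**d)
E
```

```text
t 3.825 pos [ 0.4346 -0.1662  0.0682] yaw -17.07172338178982 F [ 0.5402 -0.293  -0.4053] grip 0.9971336122640684 ydir [-0.0047 -0.0003 -1.    ]
tool shift mm [ 1.8267 64.1904 -0.2888] turn 0.12827661821017955 shift in final-yaw frame [ 1.5457 64.1973 -0.3952]
```

View pics/side2.png

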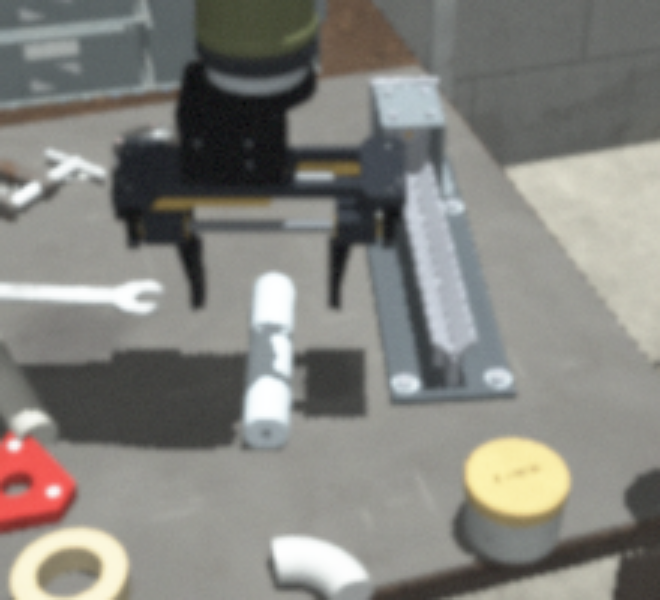

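The fingers straddle the middle of the bar at about (265,320) in the crop, with the fixture clear of them.

Request:
{"op": "drive_tool", "data": {
  "increments": "1 25 0 0 0; 0 22 0 0 0; 0 14 0 0 0; 0 0 0 0 0; 0 0 0 0 0",
  "squeeze": 25
}}

```text
time: 4.5
position: [0.4378, -0.1676, 0.0098]
tool_rot: [-1.558, 0.233, -0.236]
ft_force: [0.1, 0.5, -0.4]
grip_width: 1.004
```

```bash
python3 go.py 0.436 -0.167 0.004 -17.2
```

```text
t 4.5 pos [ 0.4378 -0.1676  0.0098] yaw -17.1424209091249 F [ 0.0639  0.4508 -0.449 ] grip 1.00356479592468 ydir [ 0.002  -0.0002 -1.    ]
tool shift mm [-1.9214  5.7746  0.0184] turn 0.05757909087509461 shift in final-yaw frame [-1.9099  5.7784  0.0191]
```

Request:
{"op": "drive_tool", "data": {
  "increments": "-1 5 0 0 0; 0 0 0 0 130; 0 0 0 0 255; 0 0 0 0 255; 0 0 0 0 255; 0 0 0 0 255; 0 0 0 0 255; 0 0 0 0 255",
  "squeeze": 25
}}

```text
time: 5.5
position: [0.4355, -0.167, 0.0035]
tool_rot: [-1.558, 0.235, -0.235]
ft_force: [-0.8, 0.7, -0.5]
grip_width: 0.363
```

```bash
python3 go.py 0.436 -0.167 0.004 -17.2
```

```text
t 5.5 pos [ 0.4355 -0.167   0.0035] yaw -17.154265727413662 F [-0.8269  0.7305 -0.4898] grip 0.36332829054608395 ydir [-0.0005  0.0002 -1.    ]
tool shift mm [ 0.5137 -0.454   0.1679] turn 0.045734272586344105 shift in final-yaw frame [ 0.5138 -0.4537  0.1682]
```

Request:
{"op": "drive_tool", "data": {
  "increments": "0 -20 0 0 255; 0 -40 0 0 255; 0 -40 0 0 255; 0 -20 0 -4.7 255; 0 0 0 0 255"
}}

```text
time: 6.12
position: [0.4365, -0.1672, 0.1245]
tool_rot: [-1.563, 0.169, -0.173]
ft_force: [0.3, -0.9, -4.1]
grip_width: 0.357
```

```bash
python3 go.py 0.5767 -0.1327 0.09 -12.4
```

```text
t 6.125 pos [ 0.4365 -0.1672  0.1245] yaw -12.491665222464002 F [ 0.3052 -0.8972 -4.0744] grip 0.3566842777494076 ydir [ 0.0028  0.0003 -1.    ]
tool shift mm [129.3243  34.8785  63.932 ] turn -0.09166522246400177 shift in final-yaw frame [129.5179  34.4778  63.7572]
```

Lifted: the weight reads about 3.5 N. Now over the groove.

Request:
{"op": "drive_tool", "data": {
  "increments": "30 0 16 0 255; 33 0 16 0 255; 33 0 16 0 255; 33 15 16 0 255; 0 15 0 0 255; 0 0 0 0 255; 0 0 0 0 255"
}}

```text
time: 7.0
position: [0.5743, -0.1332, 0.0933]
tool_rot: [-1.564, 0.173, -0.171]
ft_force: [-0.6, 0.2, -3.4]
grip_width: 0.361
```

```bash
python3 go.py 0.5767 -0.1327 0.048 -12.4; python3 - <<'E'
from bench import get_image
import cv2,numpy as np
for n in("side","top"):
    d=get_image(n);cv2.imwrite(f"pics/{n}3.png",cv2.resize(d["img"][90:290,210:430,::-1],None,fx=3,fy=3));np.savez(n+"3.npz",**d)
E
```

```text
t 7.0 pos [ 0.5743 -0.1332  0.0933] yaw -12.56586906887148 F [-0.6083  0.2321 -3.3683] grip 0.36118898225489576 ydir [-0.0011  0.     -1.    ]
tool shift mm [ 2.3033 45.2775  1.0471] turn -0.1658690688714728 shift in final-yaw frame [ 2.2555 45.2803  1.0308]
```

View pics/side3.png

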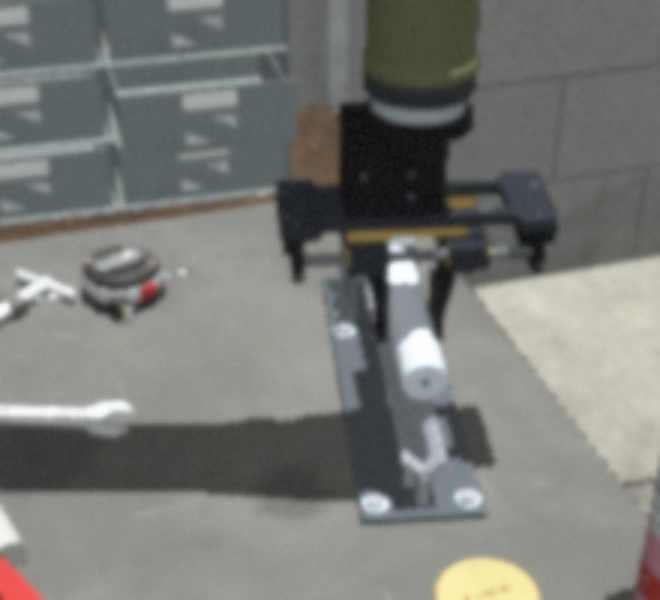

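View pics/top3.png

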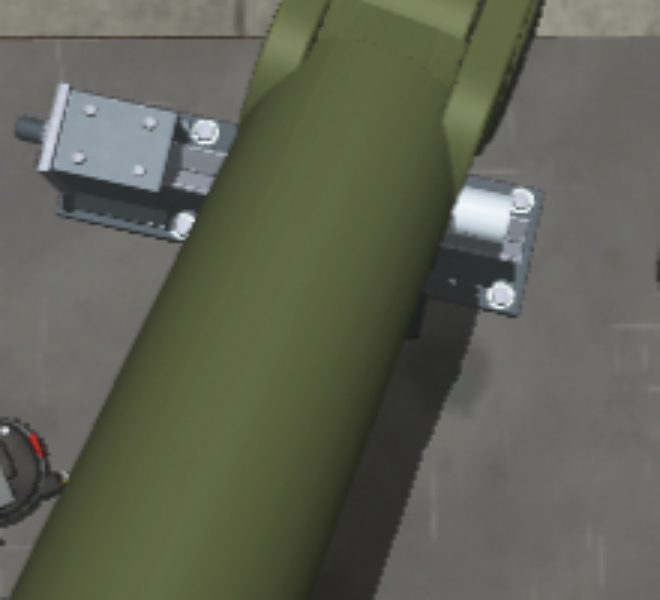

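The side crop shows the bar's near end at (425,381) above the V. The top crop shows the same end at (485,212), over the groove.

```bash
python3 - <<'E'
from h import *
t=np.load("top3.npz");s=np.load("side3.npz")
c=lambda a,b:(210+(a+.5)/3-.5,90+(b+.5)/3-.5)
n=np.array([np.sin(np.radians(77.6)),-np.cos(np.radians(77.6))]) # lateral
a=np.array([np.cos(np.radians(77.6)),np.sin(np.radians(77.6))])
F=np.array([.5885,-.079])
f=lambda nm,p:print(nm,p,"along",(p[:2]-F)@a*1000,"lat",(p[:2]-F)@n*1000)
f("side end",onz(s,*c(425,381),.1058))
f("tcp",np.array([.5743,-.1332]))
f("top end edge up",onz(t,*c(513,193),.1058)); f("top lo",onz(t,*c(505,243),.1058))
f("bar up near arm",onz(t,*c(462,182),.1058));f("bar lo near arm",onz(t,*c(452,232),.1058))
for p in((.584,-.1175),(.5809,-.1188)):f("side groove",np.array(p))
for p in((.579,-.1125),(.5803,-.1134),(.5872,-.0777)):f("top groove",np.array(p))
# screws now in side3
for q in((376,503),(467,497)):f("side screw",onz(s,*c(*q),.012))
for q in((522,200),(500,296)):f("top screw",onz(t,*c(*q),.012))
E
```

```text
side end [ 0.5604 -0.2101  0.1058] along -134.12115250468003 lat 0.7187987221701043
tcp [ 0.5743 -0.1332] along -55.98487913148421 lat -2.2300916198903398
top end edge up [ 0.5761 -0.214   0.1058] along -134.52083934197736 lat 16.875695053770745
top lo [ 0.5443 -0.2086  0.1058] along -136.10832842499033 lat -15.323192246135761
bar up near arm [ 0.5831 -0.182   0.1058] along -101.74714156361115 lat 16.864376947928115
bar lo near arm [ 0.5513 -0.1755  0.1058] along -102.22562881035614 lat -15.637324551704058
side groove [ 0.584  -0.1175] along -38.56819168811725 lat 3.8722848434281225
side groove [ 0.5809 -0.1188] along -40.50354516416957 lat 1.1237567059093951
top groove [ 0.579  -0.1125] along -34.75850693228175 lat -2.084753184078035
top groove [ 0.5803 -0.1134] along -35.358356057465286 lat -0.6218174277931842
top groove [ 0.5872 -0.0777] along 0.9905180365172386 lat -1.5488298871515684
side screw [ 0.5239 -0.2194  0.012 ] along -151.00697799102068 lat -32.968253562392526
side screw [ 0.5887 -0.2329  0.012 ] along -150.25593593505286 lat 33.224267203522736
top screw [ 0.5888 -0.2308  0.012 ] along -148.20308068160205 lat 32.89262046443218
top screw [ 0.5219 -0.2149  0.012 ] along -147.04350594484956 lat -35.888182492962436
```

The bar and groove agree laterally to about 1 mm, averaged over both views. Lowering.

Request:
{"op": "drive_tool", "data": {
  "increments": "0 15 0 0 255; 0 15 0 0 255; 0 8 0 0 255; 0 3 0 0 255; 0 0 0 0 255; 0 0 0 0 255"
}}

```text
time: 7.85
position: [0.5759, -0.1325, 0.0531]
tool_rot: [-1.564, 0.17, -0.171]
ft_force: [-0.6, 0.1, -3.2]
grip_width: 0.364
```

```bash
python3 go.py 0.5767 -0.1327 0.048 -12.4;python3 go.py 0.5767 -0.1327 0.048 -12.4
```

```text
t 7.85 pos [ 0.5759 -0.1325  0.0531] yaw -12.454723497237028 F [-0.6277  0.1098 -3.1897] grip 0.36447823733729734 ydir [ 0.001  -0.0001 -1.    ]
tool shift mm [0.7931 5.0822 0.0085] turn -0.054723497237034735 shift in final-yaw frame [0.798  5.0814 0.0084]
t 7.85 pos [ 0.5759 -0.1325  0.0531] yaw -12.454723497237028 F [-0.6277  0.1098 -3.1897] grip 0.36447823733729734 ydir [ 0.001  -0.0001 -1.    ]
tool shift mm [0.7931 5.0822 0.0085] turn -0.054723497237034735 shift in final-yaw frame [0.798  5.0814 0.0084]
```

Request:
{"op": "drive_tool", "data": {
  "increments": "0 2 0 0 255; 0 2 0 0 255; 0 0 0 0 255"
}}

```text
time: 8.22
position: [0.5755, -0.1324, 0.0486]
tool_rot: [-1.564, 0.171, -0.171]
ft_force: [0.3, -0.2, -3.3]
grip_width: 0.357
```

Request:
{"op": "drive_tool", "data": {
  "increments": "0 1 0 0 255; 0 0 0 0 255"
}}

```text
time: 8.48
position: [0.5757, -0.1324, 0.0483]
tool_rot: [-1.563, 0.17, -0.171]
ft_force: [-1.4, 0.8, 3.3]
grip_width: 0.358
```

Request:
{"op": "drive_tool", "data": {
  "increments": "0 1 0 0 255; 0 0 0 0 255"
}}

```text
time: 8.72
position: [0.5758, -0.1324, 0.0481]
tool_rot: [-1.563, 0.17, -0.171]
ft_force: [-2.8, 0.9, 9.2]
grip_width: 0.356
```

Seated at the expected height. Let go and lift.

Request:
{"op": "drive_tool", "data": {
  "increments": "0 -1.5 0 0 255; 0 0 0 0 120; 0 0 0 0 60; 0 0 0 0 60; 0 -20 0 0 40; 0 -30 0 0 40; 0 -20 0 0 40; 0 0 0 0 40"
}}

```text
time: 9.72
position: [0.577, -0.1328, 0.1205]
tool_rot: [-1.564, 0.167, -0.174]
ft_force: [0.0, 0.2, 0.1]
grip_width: 0.838
```

```bash
python3 go.py 0.555 -0.236 0.11 77.6; python3 - <<'E'
from bench import get_image
import cv2,numpy as np
for n in("side","top"):
    d=get_image(n);cv2.imwrite(f"pics/{n}4.png",cv2.resize(d["img"][90:290,210:430,::-1],None,fx=3,fy=3));np.savez(n+"4.npz",**d)
E
```

```text
t 9.725 pos [ 0.577  -0.1328  0.1205] yaw -12.451544008458274 F [0.0068 0.15   0.1112] grip 0.8384709193099491 ydir [ 0.0045  0.     -1.    ]
tool shift mm [   0.7173   10.4402 -105.5735] turn -90.05154400845828 shift in final-yaw frame [-105.5635   10.5433   -0.6686]
```

View pics/side4.png

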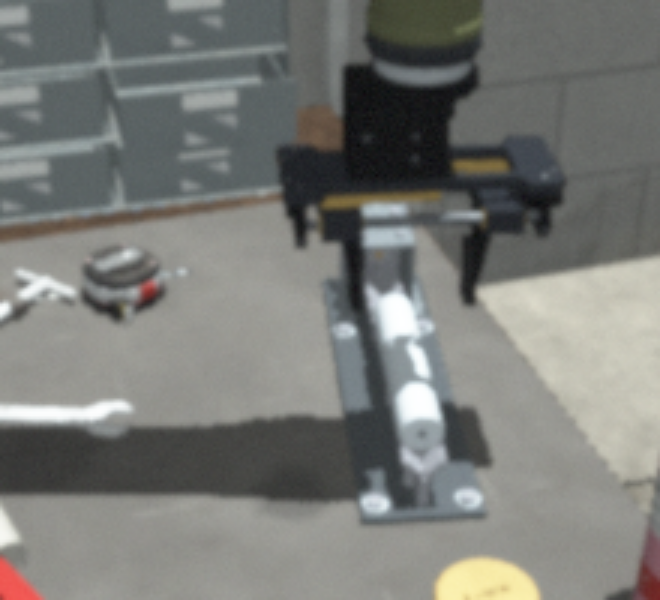

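View pics/top4.png

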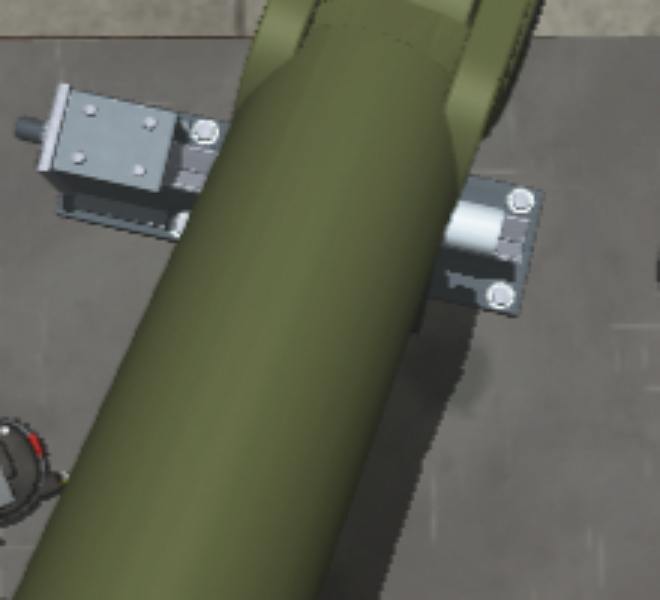

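The bar lies in the groove with its near end at (420,431) in the side crop, well clear of the hood. Next I close the fingers and go behind that end.

Request:
{"op": "drive_tool", "data": {
  "increments": "0 0 -25 0 255; 0 0 -30 0 255; 0 0 -30 0 255; 0 0 -25 0 255; 0 0 0 0 255; 0 0 0 0 255; 0 0 0 0 255"
}}

```text
time: 10.7
position: [0.5523, -0.2379, 0.1177]
tool_rot: [-1.563, 0.169, -0.168]
ft_force: [0.2, 0.3, -0.3]
grip_width: 0.128
```

```bash
python3 go.py 0.5535 -0.2398 0.0545 -12.4
```

```text
t 10.7 pos [ 0.5523 -0.2379  0.1177] yaw -12.313946098748026 F [ 0.1741  0.2807 -0.2789] grip 0.12789038427876281 ydir [-0.0005  0.001  -1.    ]
tool shift mm [ 1.6663 63.1709 -1.6395] turn 0.08605390125197232 shift in final-yaw frame [ 1.6267 63.1734 -1.5813]
```

Request:
{"op": "drive_tool", "data": {
  "increments": "0 25 0 0 255; 0 25 -2 0 255; 0 5 0 0 255; 0 0 0 0 255; 0 0 0 0 255"
}}

```text
time: 11.32
position: [0.5522, -0.2418, 0.0643]
tool_rot: [-1.564, 0.169, -0.172]
ft_force: [0.7, 0.7, 1.1]
grip_width: 0.005
```

```bash
python3 go.py 0.5535 -0.2398 0.0545 -12.4; python3 - <<'E'
from bench import get_image
import cv2,numpy as np
for n in("side",):
    d=get_image(n);cv2.imwrite(f"pics/{n}5.png",cv2.resize(d["img"][140:290,290:430,::-1],None,fx=4,fy=4))
E
```

```text
t 11.325 pos [ 0.5522 -0.2418  0.0643] yaw -12.427023163687867 F [0.7277 0.709  1.0704] grip 0.004580453029019112 ydir [ 0.0019 -0.0003 -1.    ]
tool shift mm [0.7821 9.7718 2.2349] turn -0.027023163687857732 shift in final-yaw frame [0.8017 9.7701 2.2352]
```

View pics/side5.png

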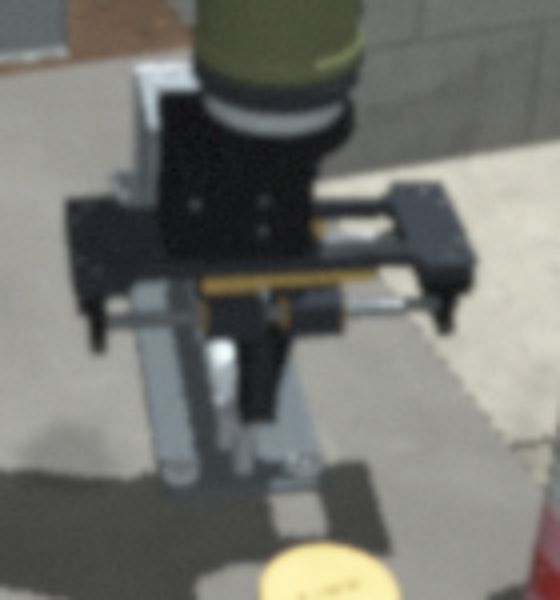

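The side crop shows the closed fingertips at about (260,415) behind the bar's end, and the bar at (222,370). I'll check the apparent lateral offset.

```bash
python3 - <<'E'
from h import *
s=np.load("side4.npz")
print("cam",ray(s,0,0)[0])
f=lambda p:((proj(s,p)-[290,140]+.5)*4-.5)
print("tip proj",f([.5525,-.2405,.0635]),"bar end",f([.5593,-.2118,.060]), "axis cont. at tip",f([.5529,-.241,.060]))
c=lambda a,b:(290+(a+.5)/4-.5,140+(b+.5)/4-.5)
n=np.array([np.sin(np.radians(77.6)),-np.cos(np.radians(77.6))]);a=np.array([np.cos(np.radians(77.6)),np.sin(np.radians(77.6))]);F=np.array([.5885,-.079])
for z in(.0635,):
  p=onz(s,*c(258,420),z);print(p,(p[:2]-F)@a*1e3,(p[:2]-F)@n*1e3)
c3=lambda a,b:(210+(a+.5)/3-.5,90+(b+.5)/3-.5)
p=onz(s,*c3(420,431),.06);print("bar end side4",p,(p[:2]-F)@a*1e3,(p[:2]-F)@n*1e3)
E
```

```text
cam [ 0.2779 -0.8736  0.6284]
tip proj [249.9894 410.3683] bar end [242.0203 380.0995] axis cont. at tip [250.7433 416.0643]
[ 0.5536 -0.2489  0.0635] -173.46700560433757 2.4155350752746445
bar end side4 [ 0.56   -0.2073  0.06  ] -131.42976893904716 -0.31089766574955097
```

Request:
{"op": "drive_tool", "data": {
  "increments": "0 6 0 0 255; 0 2 0 0 255; 0 0 0 0 255; 0 0 0 0 255"
}}

```text
time: 11.88
position: [0.5513, -0.2418, 0.0551]
tool_rot: [-1.564, 0.171, -0.171]
ft_force: [-0.2, -0.2, -0.6]
grip_width: 0.003
```

Request:
{"op": "drive_tool", "data": {
  "increments": "0 0 4 0 255; 0 0 4 0 255; 0 0 4 0 255; 0 0 4 0 255; 0 0 4 0 255; 0 0 0 0 255"
}}

```text
time: 12.62
position: [0.5558, -0.2217, 0.0551]
tool_rot: [-1.564, 0.17, -0.17]
ft_force: [0.4, -0.3, 0.0]
grip_width: 0.005
```

Request:
{"op": "drive_tool", "data": {
  "increments": "0 0 3 0 255; 0 0 3 0 255; 0 0 3 0 255; 0 0 3 0 255; 0 0 3 0 255; 0 0 3 0 255"
}}

```text
time: 13.38
position: [0.5595, -0.2047, 0.0552]
tool_rot: [-1.564, 0.171, -0.171]
ft_force: [-1.2, -2.8, 0.8]
grip_width: 0.007
```

Request:
{"op": "drive_tool", "data": {
  "increments": "0 0 3 0 255; 0 0 3 0 255; 0 0 3 0 255; 0 0 3 0 255; 0 0 3 0 255; 0 0 3 0 255"
}}

```text
time: 14.12
position: [0.5634, -0.187, 0.0552]
tool_rot: [-1.564, 0.171, -0.171]
ft_force: [-1.2, -4.1, 0.4]
grip_width: 0.005
```

Request:
{"op": "drive_tool", "data": {
  "increments": "0 0 3 0 255; 0 0 3 0 255; 0 0 3 0 255; 0 0 3 0 255; 0 0 3 0 255; 0 0 3 0 255; 0 0 3 0 255; 0 0 3 0 255; 0 0 3 0 255; 0 0 3 0 255; 0 0 3 0 255"
}}

```text
time: 15.5
position: [0.5706, -0.1547, 0.0551]
tool_rot: [-1.564, 0.171, -0.171]
ft_force: [0.1, -3.8, 1.4]
grip_width: 0.009
```

```bash
python3 - <<'E'
from bench import get_image
import cv2,numpy as np
from h import *
for n in("side","top"):
    d=get_image(n);np.savez(n+"6.npz",**d);cv2.imwrite(f"pics/{n}6.png",cv2.resize(d["img"][100:290,220:420,::-1],None,fx=3,fy=3))
E
```

```text
(no output)
```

View pics/top6.png

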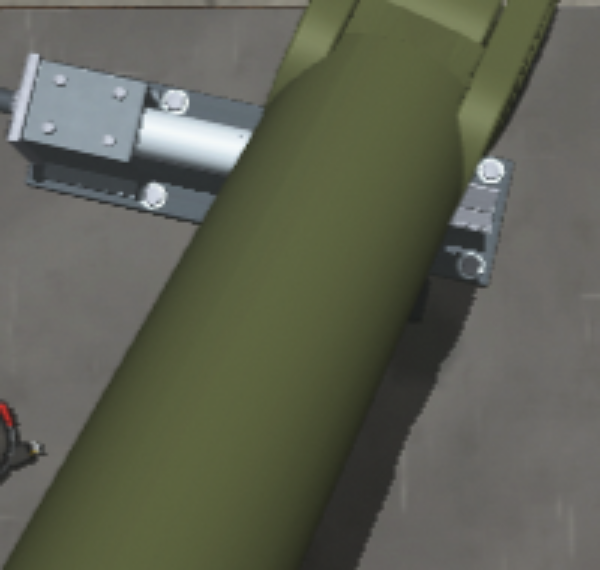

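View pics/side6.png

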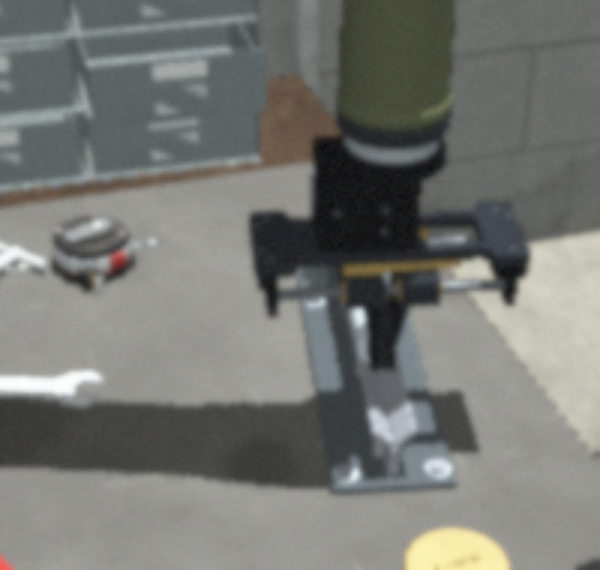

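The top crop shows the bar's leading part entering the hood at (140,130), square and centred. Now slow.

Request:
{"op": "drive_tool", "data": {
  "increments": "0 0 1.5 0 255; 0 0 1.5 0 255; 0 0 1.5 0 255; 0 0 1.5 0 255; 0 0 1 0 255; 0 0 1 0 255"
}}

```text
time: 16.35
position: [0.5723, -0.147, 0.0551]
tool_rot: [-1.564, 0.171, -0.171]
ft_force: [0.5, -3.4, 0.4]
grip_width: 0.006
```

Request:
{"op": "drive_tool", "data": {
  "increments": "0 0 0.8 0 255; 0 0 0.8 0 255; 0 0 0.8 0 255"
}}

```text
time: 16.73
position: [0.5728, -0.1447, 0.0552]
tool_rot: [-1.564, 0.171, -0.171]
ft_force: [-1.1, -4.2, 1.8]
grip_width: 0.007
```

Request:
{"op": "drive_tool", "data": {
  "increments": "0 0 0.8 0 255; 0 0 0.8 0 255; 0 0 0.8 0 255"
}}

```text
time: 17.1
position: [0.5734, -0.1423, 0.0552]
tool_rot: [-1.564, 0.171, -0.171]
ft_force: [-0.6, -3.0, 2.0]
grip_width: 0.008
```

Request:
{"op": "drive_tool", "data": {
  "increments": "0 0 0.8 0 255; 0 0 0.8 0 255; 0 0 0.8 0 255"
}}

```text
time: 17.48
position: [0.5739, -0.14, 0.0552]
tool_rot: [-1.564, 0.17, -0.171]
ft_force: [-0.5, -5.2, 2.6]
grip_width: 0.006
```

Request:
{"op": "drive_tool", "data": {
  "increments": "0 0 0.8 0 255; 0 0 0.8 0 255; 0 0 0.8 0 255"
}}

```text
time: 17.85
position: [0.5744, -0.1376, 0.0551]
tool_rot: [-1.564, 0.171, -0.171]
ft_force: [0.1, -5.5, 1.7]
grip_width: 0.006
```

Request:
{"op": "drive_tool", "data": {
  "increments": "0 0 0.8 0 255; 0 0 0.8 0 255; 0 0 0.8 0 255"
}}

```text
time: 18.23
position: [0.5749, -0.1353, 0.0552]
tool_rot: [-1.564, 0.171, -0.171]
ft_force: [0.0, -5.0, 2.3]
grip_width: 0.007
```

Request:
{"op": "drive_tool", "data": {
  "increments": "0 0 0.7 0 255; 0 0 0.7 0 255; 0 0 0.7 0 255"
}}

```text
time: 18.6
position: [0.5753, -0.1333, 0.0552]
tool_rot: [-1.564, 0.171, -0.171]
ft_force: [-0.3, -5.3, 1.1]
grip_width: 0.011
```

Request:
{"op": "drive_tool", "data": {
  "increments": "0 0 0.7 0 255; 0 0 0.7 0 255; 0 0 0.7 0 255"
}}

```text
time: 18.98
position: [0.5757, -0.1314, 0.0551]
tool_rot: [-1.564, 0.171, -0.171]
ft_force: [0.2, -4.4, 1.5]
grip_width: 0.003
```

Request:
{"op": "drive_tool", "data": {
  "increments": "0 0 0.7 0 255; 0 0 0.7 0 255; 0 0 0.7 0 255"
}}

```text
time: 19.35
position: [0.5759, -0.1305, 0.0552]
tool_rot: [-1.566, 0.171, -0.171]
ft_force: [0.2, -6.7, 1.6]
grip_width: 0.002
```

Request:
{"op": "drive_tool", "data": {
  "increments": "0 0 0.3 0 255; 0 0 0 0 255"
}}

```text
time: 19.6
position: [0.5759, -0.1305, 0.0552]
tool_rot: [-1.566, 0.171, -0.171]
ft_force: [-0.2, -7.6, 1.7]
grip_width: 0.01
```

Request:
{"op": "drive_tool", "data": {
  "increments": "0 0 0.6 0 255; 0 0 0.4 0 255; 0 0 0 0 255"
}}

```text
time: 19.98
position: [0.5759, -0.1305, 0.0552]
tool_rot: [-1.567, 0.172, -0.172]
ft_force: [-0.3, -9.5, 0.9]
grip_width: 0.004
```

Request:
{"op": "drive_tool", "data": {
  "increments": "0 0 0.6 0 255; 0 0 0.6 0 255; 0 0 0 0 255; 0 0 0 0 255"
}}

```text
time: 20.48
position: [0.5759, -0.1305, 0.0552]
tool_rot: [-1.568, 0.173, -0.172]
ft_force: [-0.5, -10.8, 2.5]
grip_width: 0.005
```

Request:
{"op": "drive_tool", "data": {
  "increments": "0 0 0.5 0 255; 0 0 0 0 255; 0 0 0 0 255; 0 0 0 0 255; 0 0 0 0 255; 0 0 0 0 255; 0 0 0 0 255; 0 0 0 0 255; 0 0 0 0 255"
}}

```text
time: 21.6
position: [0.5759, -0.1305, 0.0552]
tool_rot: [-1.569, 0.173, -0.173]
ft_force: [-2.3, -11.0, 1.5]
grip_width: 0.004
```

```bash
python3 go.py 0.5759 -0.1305 0.0552 -12.4
```

```text
t 21.6 pos [ 0.5759 -0.1305  0.0552] yaw -12.600775012412342 F [ -2.2754 -11.0408   1.4842] grip 0.004304786577102845 ydir [-0.0006 -0.0048 -1.    ]
tool shift mm [-0.0146  0.0033 -0.0062] turn -0.2007750124123504 shift in final-yaw frame [-0.0146  0.0032 -0.0061]
```

Held at about 11 N for over 1 s without moving. Backing off.

Request:
{"op": "drive_tool", "data": {
  "increments": "0 0 -2 0 255; 0 0 -2 0 255; 0 0 -5 0 255; 0 0 -10 0 255; 0 0 -5 0 255; 0 -20 0 0 255; 0 -40 0 0 255; 0 -50 0 0 255; 0 -50 0 0 255; -50 -30 0 0 255; -55 0 0 0 255; 0 0 0 0 255"
}}

```text
time: 23.1
position: [0.4663, -0.1264, 0.2468]
tool_rot: [-1.558, 0.169, -0.172]
ft_force: [-0.0, -0.2, 0.0]
grip_width: 0.006
```

```bash
python3 - <<'E'
from bench import get_image
import cv2,numpy as np
from h import *
for n in("side","top"):
    d=get_image(n);np.savez(n+"7.npz",**d);cv2.imwrite(f"pics/{n}7.png",d["img"][:,:,::-1]);cv2.imwrite(f"pics/{n}7c.png",cv2.resize(d["img"][100:290,220:480,::-1],None,fx=3,fy=3))
E
```

```text
(no output)
```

View pics/top7.png

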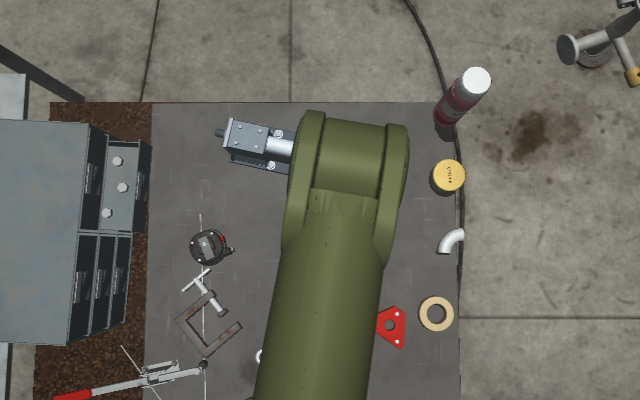

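View pics/side7c.png

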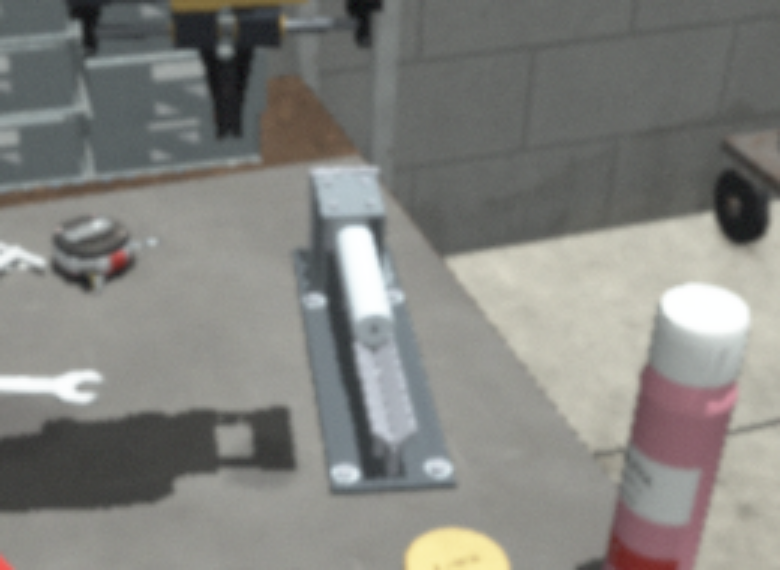

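```bash
python3 - <<'E'
from h import *
t0=np.load("top0.npz");t=np.load("top7.npz");s=np.load("side7.npz");s0=np.load("side0.npz")
n=np.array([np.sin(np.radians(77.6)),-np.cos(np.radians(77.6))]);a=np.array([np.cos(np.radians(77.6)),np.sin(np.radians(77.6))]);F=np.array([.5885,-.079])
p=onz(s,220+(375.5)/3-.5,100+330.5/3-.5,.06);print(p,(p[:2]-F)@a*1e3,(p[:2]-F)@n*1e3)
for nm,(x0,y0,x1,y1) in dict(tape=(185,225,238,268),tin=(428,155,470,200),elbow=(432,225,468,260)).items():
    d=np.abs(t0["img"][y0:y1,x0:x1].astype(int)-t["img"][y0:y1,x0:x1]).max(2);print(nm,d.mean(),(d>40).sum())
from bench import ctrl,workorder
print(ctrl.get_state()["time"])
print(workorder.close_job())
E
```

```text
[ 0.5804 -0.1219  0.06  ] -43.6494348635865 1.3028597595987572
tape 3.3312856516015796 0
tin 4.256613756613756 0
elbow 3.9801587301587302 0
23.2
the job is handed in; nothing more can be done
None
```

The job is done and handed in at 23.2 s. The bar is lying in the groove with its end against the hidden stop, and the gripper is clear of it.

- **Placing:** I gripped the bar, turned it about 5° to line up with the groove and lowered it in until it seated at the expected height. Its end was about 60 mm short of the hood, and I let go of it there.
- **Pushing:** I pushed the bar under the hood with closed fingertips against its rear end. Friction read about 3–5 N on the way. The bar stopped with its leading end at about fixture x = 116 mm, inside the 105–140 mm range given for the pad.
- **Leaning on the stop:** I built the push up to about 11 N at the wrist and held it for over 1 s with no further movement. The highest force I read was 11.3 N. Part of that was friction, so the stop itself probably felt somewhat less, about 6–9 N.

**Last checks:**
- After backing off, the side view put the bar's rear end at fixture x = -43.6 mm. The stalled fingers implied -43.5 mm, so it did not spring back.
- The tape measure, tin and elbow are unchanged in the top view.
- **Disagreements:** The two cameras differed by up to about 5 mm on where the fixture lies. One side-view reading put the fingertips about 2 mm off the bar's line, though the arm's own readings did not. Neither affected the result.
- **Not checked:** The stop's contact is hidden by the hood, so I inferred it from the force and the stall and did not see it.

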